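# Click the lid of a sharps bin shut all round

### The arm

A 6-joint arm with a two-finger parallel gripper is mounted at the origin on the work surface. World frame = base frame: x ahead of the robot, y to its left, z up, the work surface at z = 0. Lengths are in mm, angles in degrees, forces in N, time in s.
With the tool pointing down it reaches from about 400 to 825 mm from the base axis. Payload 7 kg.
Tool frame: the origin (TCP) lies at the very end of the fingers, on their centre line; the grasp point (between the pads) lies 19 mm behind it; z points along the fingers, y is the direction in which the jaws open and shut (so a half turn about z gives the same grasp; the last joint's range is limited). The gripper opens to 88 mm and grips with 3 to 60 N. Pads are 19 mm wide; open, the fingers measure 130 mm over their backs; the gripper's body (78 mm by 193 mm) begins 47 mm behind the grasp point.
Start: joints at [-60.671, 20.546, 0.682, 0, -70.136, -16.507], TCP at [149.782, -658.149, 226.561] pointing down, gripper open.
Joint ranges: [-176.03, 176.03], [-82.01, 121.73], [-58.28, 71.71], [-173.87, 95.51], [-174.79, -0.11], [-173.66, 173.66]. Speed limits (degrees/s): [136.94, 136.94, 172.46, 180, 180, 180].

### API

Orientations are given as a 3x3 rotation matrix whose columns are the frame's x, y, z axes.
In Python, from rig import observe, vision, hand_in gives the robot as it stands.
- The arm moves only by the tool step_arm, never from a script. Its argument "commands" is a list of rows, each a list of 4 numbers: the shift along the tool's x, y, z in cm, then the turn about the tool's z in degrees. A call has 1 to 20 rows; each row is the pose to reach, as a shift and turn from the pose commanded when the call began, along the tool's axes at that moment; what a row does not reach only later rows make up. A row lasts 1/12 s, in which the tool goes at most 41.7 mm and 7.16 degrees, less where a joint would pass 70% of its speed; a pose out of reach is approached as far as the arm can. A call with a gripper value outside its range is refused whole. "gripper" is the finger opening in cm, from 0 to 8.76, set as the call begins (left out, the last holds). The fingers move at their own pace and stop on an object; "grip_force" is the grip in N (left out, the last holds). Time passes only in rows, so rows that repeat a pose let the fingers close. It gives the time, the measured TCP pose, the force and the opening at its end, in the units of the state.
- observe(): the state, without advancing time (a new reading comes with each control period).
- vision.get_image(name): name is "side" or "top" or "wrist"; returns a dict with "color" (384x512x3 uint8, red, green, blue), "z_map" (384x512 float32, mm along the optical axis (not along the pixel's ray), 0 where there is no reading), "mtx" (3x3 intrinsics, pixels), "position" and "orientation" of the camera in the world. Camera axes: x right, y up, looking along -z (the intrinsics and any distortion apply to the point x, -y, -z); pixel columns grow to the right and rows downward; lengths in mm; the calibration is good to about 2 mm. A picture is of the moment at which its call begins.
- hand_in(): hands the job in, once; it reports no verdict.
The state is a dict: "time_s": time; "qpos": joint angles; "qd": joint speeds; "tau": joint torques, N m; "position": TCP position; "tool_rot": TCP orientation; "contact_force": force on the tool from outside, world axes, zero at the start; "ft_torque": the same for the moment, N m; "grip_width": finger opening in mm.
Only numpy, scipy, OpenCV 4.12 (cv2) and the standard library are available. Lean on these libraries where they do the work, as an engineer would, in place of code of your own. Each camera call takes 0.05 s, during which the arm holds its last target.

### The job

The purple lid of the yellow sharps bin has only been laid on and its rim still stands proud. With the fingertips, press down around the rim, section by section, until all six sections have clicked shut and lie flush, then take the hand away. Only press: do not lift or tip the bin or push it out of place, leave the white shutter so that the drop opening stays open, and leave the things around the bin where they are.

Things in the scene. Friction and masses are not known exactly. Their poses are not given: they have to be found in the camera images.
- bin: Yellow plastic sharps bin, a rectangular tub standing loose on the table, 127 x 187 mm and 130 mm high, 0.4 to 0.6 kg in all. Origin: centre of its underside, on the table. Its x axis runs across it (away from the robot), its y axis along its length (to the left), z up; it may be turned up to 0.65 rad about z.
- lid_middle (a point): Centre of the purple lid's rigid middle panel (76 x 136 mm), on its top face, 134 mm above the bin's underside. The whole lid measures 140 x 200 mm; its rim is divided into six sections, each 32 mm wide, two along each long edge and one at each short end, joined to the middle panel by a living hinge along their inner edge. A clicked section lies flush with this panel.
- shutter (a joint): White sliding shutter (58 x 57 mm with a thumb ridge 5 mm high across it) lying in the lid's middle beside the square drop opening: slide in m, about 0 = opening fully open, as found (0 to 0.003); 0.060 = opening covered. Moves with about 1.5 N, towards the bin's +y.
- rim_near_left (a joint): Angle of the rim section on the robot-side long edge, left half (98 mm long, 32 mm wide), in rad: about 0.27 = unclicked, outer edge standing 8 to 9 mm too high; 0 = clicked shut and flush. Between, it snaps over a sprung catch at about 0.13 and springs to one side or the other.
- press_near_left (a point): Lilac press mark (18 mm disc) on top of the rim section on the robot-side long edge, left half: its centre is 20 mm out from the section's hinge, 12 mm in from the lid's outer edge, midway along the section. Pressed straight down here it goes over the catch at about 6 to 12 N, springs on shut and then stands firm; mark about 139 mm above the table when unclicked, 134 mm when shut.
- rim_near_right (a joint): Angle of the rim section on the robot-side long edge, right half (98 mm long, 32 mm wide), in rad: about 0.27 = unclicked, outer edge standing 8 to 9 mm too high; 0 = clicked shut and flush. Between, it snaps over a sprung catch at about 0.13 and springs to one side or the other.
- press_near_right (a point): Lilac press mark (18 mm disc) on top of the rim section on the robot-side long edge, right half: its centre is 20 mm out from the section's hinge, 12 mm in from the lid's outer edge, midway along the section. Pressed straight down here it goes over the catch at about 6 to 12 N, springs on shut and then stands firm; mark about 139 mm above the table when unclicked, 134 mm when shut.
- rim_far_left (a joint): Angle of the rim section on the far long edge, left half (98 mm long, 32 mm wide), in rad: about 0.27 = unclicked, outer edge standing 8 to 9 mm too high; 0 = clicked shut and flush. Between, it snaps over a sprung catch at about 0.13 and springs to one side or the other.
- press_far_left (a point): Lilac press mark (18 mm disc) on top of the rim section on the far long edge, left half: its centre is 20 mm out from the section's hinge, 12 mm in from the lid's outer edge, midway along the section. Pressed straight down here it goes over the catch at about 6 to 12 N, springs on shut and then stands firm; mark about 139 mm above the table when unclicked, 134 mm when shut.
- rim_far_right (a joint): Angle of the rim section on the far long edge, right half (98 mm long, 32 mm wide), in rad: about 0.27 = unclicked, outer edge standing 8 to 9 mm too high; 0 = clicked shut and flush. Between, it snaps over a sprung catch at about 0.13 and springs to one side or the other.
- press_far_right (a point): Lilac press mark (18 mm disc) on top of the rim section on the far long edge, right half: its centre is 20 mm out from the section's hinge, 12 mm in from the lid's outer edge, midway along the section. Pressed straight down here it goes over the catch at about 6 to 12 N, springs on shut and then stands firm; mark about 139 mm above the table when unclicked, 134 mm when shut.
- rim_left_end (a joint): Angle of the rim section on the left short end (74 mm long, 32 mm wide), in rad: about 0.27 = unclicked, outer edge standing 8 to 9 mm too high; 0 = clicked shut and flush. Between, it snaps over a sprung catch at about 0.13 and springs to one side or the other.
- press_left_end (a point): Lilac press mark (18 mm disc) on top of the rim section on the left short end: its centre is 20 mm out from the section's hinge, 12 mm in from the lid's outer edge, midway along the section. Pressed straight down here it goes over the catch at about 6 to 12 N, springs on shut and then stands firm; mark about 139 mm above the table when unclicked, 134 mm when shut.
- rim_right_end (a joint): Angle of the rim section on the right short end (74 mm long, 32 mm wide), in rad: about 0.27 = unclicked, outer edge standing 8 to 9 mm too high; 0 = clicked shut and flush. Between, it snaps over a sprung catch at about 0.13 and springs to one side or the other.
- press_right_end (a point): Lilac press mark (18 mm disc) on top of the rim section on the right short end: its centre is 20 mm out from the section's hinge, 12 mm in from the lid's outer edge, midway along the section. Pressed straight down here it goes over the catch at about 6 to 12 N, springs on shut and then stands firm; mark about 139 mm above the table when unclicked, 134 mm when shut.
- antiseptic: Small white antiseptic bottle with an orange label, 50 mm wide, 118 mm high, loose; origin: centre of its underside.
- swab_jar: White jar with a magenta cap, 60 mm wide, 85 mm high, loose; origin: centre of its underside.
- tape_roll: Roll of white tape lying flat, 64 mm wide, 25 mm high, loose; origin: centre of its underside.
- syringe: Capped white syringe lying on the table, about 137 mm long, 34 mm wide at the flange and 22 mm high, loose; origin: on the table under its middle, x along it.

How it is judged (in metres and radians):
At the end, for the whole second after the job is handed in: All six rim sections are shut (within 0.04 rad of flush); the bin stands at rest, upright (0.05 rad), on the table (5 mm), within 50 mm of its start; the shutter is less than 20 mm from open; bottle, jar, tape roll and syringe are each within 30 mm of where they were (value of joint each of rim_near_left, rim_near_right, rim_far_left, rim_far_right, rim_left_end, rim_right_end below 0.04 rad and value of joint shutter below 0.02 m and angle between bin's own z axis and vertical below 0.05 rad and height (world z) of bin below 0.005 m and distance of bin from where it was at the start of the episode below 0.05 m and linear speed of bin below 0.02 m/s and distance of each of antiseptic, swab_jar, tape_roll, syringe from where it was at the start of the episode below 0.03 m); the robot touches nothing.
It fails at once if the bin is lifted off the table (15 mm) (height (world z) of bin above 0.015 m).
It fails at once if the bin is tipped (0.2 rad) (angle between bin's own z axis and vertical above 0.2 rad).
It fails at once if the bin is pushed out of place (50 mm) (distance of bin from where it was at the start of the episode above 0.05 m).
It fails at once if the shutter is slid 20 mm or more over the drop opening (value of joint shutter above 0.02 m).
It fails at once if a thing beside the bin is moved (30 mm), picked up or knocked over (distance of any of antiseptic, swab_jar, tape_roll, syringe from where it was at the start of the episode above 0.03 m or angle between any of antiseptic, swab_jar, tape_roll, syringe's own z axis and vertical above 0.5 rad).
It also fails if it takes over 53 s, if anything falls off the work surface, if the arm or the gripper's body presses on something with over 40 N, if the wrist force passes 120 N, or if a joint passes its speed limit or range.

## Working session

There is one attempt and no reset: what is moved stays moved. The work goes in short steps, Python scripts to look and compute and a tool call to move; the robot and the scene stay as the last step left them, time stands still between calls to the robot, and variables do not carry over. Pictures are saved under pics/ and viewed, and the job is handed in when it is done.

Besides the shell and the picture viewer there is one more tool, called after ">>>" by a JSON object that holds its "fn" and its "kwargs", one argument or row to a line. step_arm: Moves the arm, as the interface text tells. Its arguments: {"type":"object","properties":{"commands":{"type":"array"},"gripper":{"type":"number"},"grip_force":{"type":"number"}},"required":["commands"]}

```bash
mkdir -p pics; cat > h.py <<'E'
import numpy as np,cv2
from rig import observe,vision,hand_in
def grab(n,f):
    im=vision.get_image(n); np.save(f'pics/{f}.npy',im,allow_pickle=True)
    cv2.imwrite(f'pics/{f}.png',im['color'][:,:,::-1]); return im
def pt(im,u,v,r=1):
    z=np.median(im['z_map'][int(v)-r:int(v)+r+1,int(u)-r:int(u)+r+1]); K=im['mtx']
    p=np.array([(u-K[0,2])/K[0,0]*z,-(v-K[1,2])/K[1,1]*z,-z])
    return np.array(im['orientation'])@p+np.array(im['position'])
E
python3 - <<'E'
from h import *
o=observe();print(o['time_s'],o['position'],np.round(o['tool_rot'],3),o['contact_force'])
for n in('top','side'):
    im=grab(n,n+'0');print(n,{k:im[k] for k in im if k not in('color','z_map')})
E
```

```text
0.0 [ 149.67299413 -657.70724323  225.61503957] [[-0.975 -0.222 -0.   ]
 [-0.222  0.975  0.002]
 [ 0.     0.002 -1.   ]] [ 0.74446654 -0.4289282  -0.07423867]
top {'mtx': array([[458.66764385,   0.        , 258.20357767],
       [  0.        , 458.66764385, 192.71007059],
       [  0.        ,   0.        ,   1.        ]]), 'position': array([ 428.18137633,   61.32356157, 1144.05751381]), 'orientation': array([[-0.02144777,  0.98401512, -0.17678868],
       [-0.99976388, -0.02049221,  0.00722934],
       [ 0.00349099,  0.17690199,  0.98422228]])}
side {'mtx': array([[384.82958894,   0.        , 256.70415408],
       [  0.        , 384.82958894, 185.09316128],
       [  0.        ,   0.        ,   1.        ]]), 'position': array([ 491.50582659, -595.63501952,  662.70954109]), 'orientation': array([[ 0.97517668,  0.14980803, -0.16305823],
       [-0.22128339,  0.63270313, -0.74210539],
       [-0.00800589,  0.75976595,  0.65014737]])}
```

View pics/top0.png

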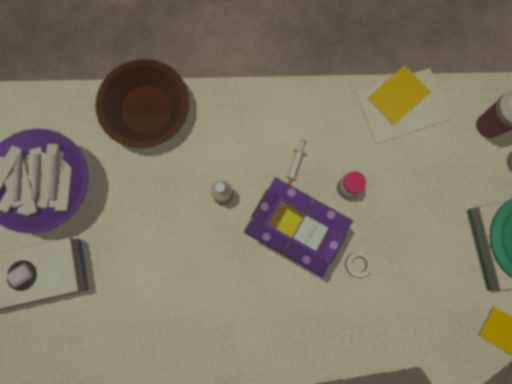

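View pics/side0.png

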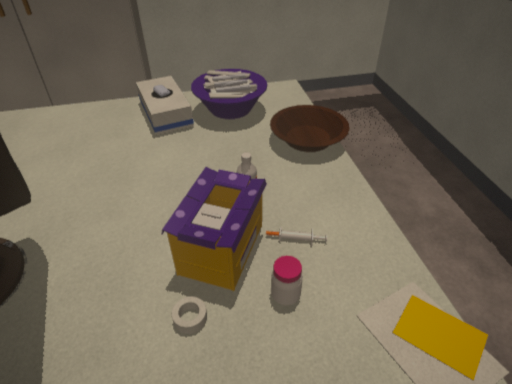

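The top view shows the purple lid centred near (298,228) with six lilac marks. The bottle is at (222,192), the jar at (353,185), the tape at (359,265) and the syringe at (297,160). Next I'll enlarge this view.

```bash
python3 - <<'E'
from h import *
im=np.load('pics/top0.npy',allow_pickle=True).item()
c=im['color'][165:290,230:370][:,:,::-1]
cv2.imwrite('pics/top0c.png',cv2.resize(c,None,fx=5,fy=4.8,interpolation=cv2.INTER_CUBIC)[:600])
hsv=cv2.cvtColor(im['color'],cv2.COLOR_RGB2HSV).astype(int)
h,s,v=hsv[...,0],hsv[...,1],hsv[...,2]
m=((h>125)&(h<160)&(s>40)&(s<130)&(v>110)).astype(np.uint8); 
n,l,st,ce=cv2.connectedComponentsWithStats(m)
for i in range(1,n):
    u,vv=ce[i]
    if st[i,4]>15 and 235<u<365 and 165<vv<290: print(ce[i].round(1),st[i],pt(im,u,vv).round(1))
E
```

```text
[291. 192.] [287 188   9   9  69] [608.4 -19.  141. ]
[264. 206.] [261 203   7   7  45] [578.4  41.8 140.3]
[330.6 214.2] [326 210  10   9  62] [ 557.1 -104.8  139.9]
[266.  236.2] [263 233   7   7  41] [511.2  39.  142.7]
[333.2 244.6] [329 240   9  10  69] [ 490.1 -106.9  141.3]
[305.9 259.1] [303 256   7   7  43] [460.  -46.  142.5]
```

View pics/top0c.png

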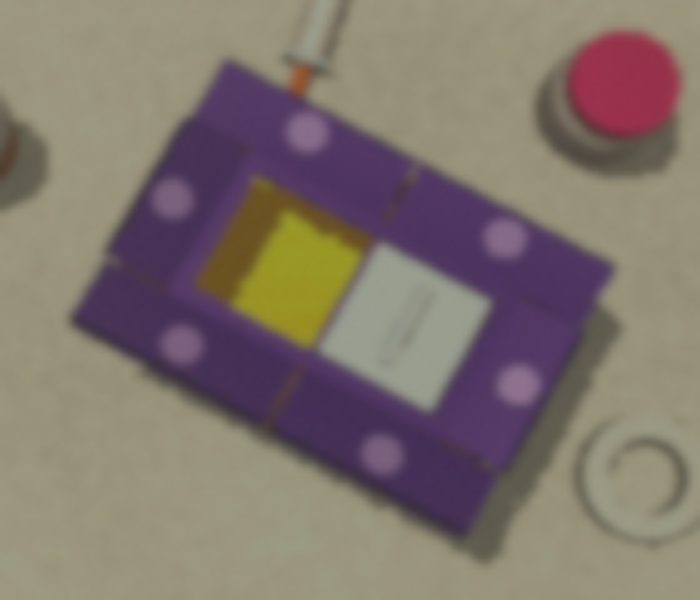

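>>> {"fn": "step_arm", "kwargs": {
  "commands": [
    [-45.4,46.1,4,-46.5],
    [-45.4,46.1,4,-46.5],
    [-45.4,46.1,4,-46.5],
    [-45.4,46.1,4,-46.5],
    [-45.4,46.1,4,-46.5],
    [-45.4,46.1,4,-46.5],
    [-45.4,46.1,4,-46.5],
    [-45.4,46.1,4,-46.5],
    [-45.4,46.1,4,-46.5],
    [-45.4,46.1,4,-46.5],
    [-45.4,46.1,4,-46.5],
    [-45.4,46.1,4,-46.5],
    [-45.4,46.1,4,-46.5],
    [-45.4,46.1,4,-46.5],
    [-45.4,46.1,4,-46.5],
    [-45.4,46.1,4,-46.5],
    [-45.4,46.1,4,-46.5],
    [-45.4,46.1,4,-46.5],
    [-45.4,46.1,4,-46.5],
    [-45.4,46.1,4,-46.5]
  ],
  "gripper": 0,
  "grip_force": 10
}}

```text
time_s: 1.77
position: [489.5, -108.6, 186.5]
tool_rot: [[-0.511, -0.86, -0.0], [-0.86, 0.511, -0.0], [0.0, 0.0, -1.0]]
contact_force: [-0.9, 0.4, 0.3]
grip_width: 0.5
```

```bash
python3 - <<'E'
from h import *
o=observe();print(o['time_s'],o['qpos'],o['position'],np.round(o['tool_rot'],3),o['contact_force'],o['grip_width'])
im=grab('side','side1'); cv2.imwrite('pics/side1c.png',cv2.resize(im['color'][100:300,130:340][:,:,::-1],None,fx=3,fy=3))
grab('wrist','wrist1')
E
```

```text
1.7667 [ 9.98157054e+00  5.95835646e+00 -2.41590534e+01 -3.65298809e-03
 -5.99063937e+01 -4.07062240e+01] [ 489.528426   -108.57189033  186.47613508] [[-0.511 -0.86  -0.   ]
 [-0.86   0.511 -0.   ]
 [ 0.     0.    -1.   ]] [-0.87705017  0.41693961  0.27914724] 0.4566830610278297
```

View pics/side1c.png

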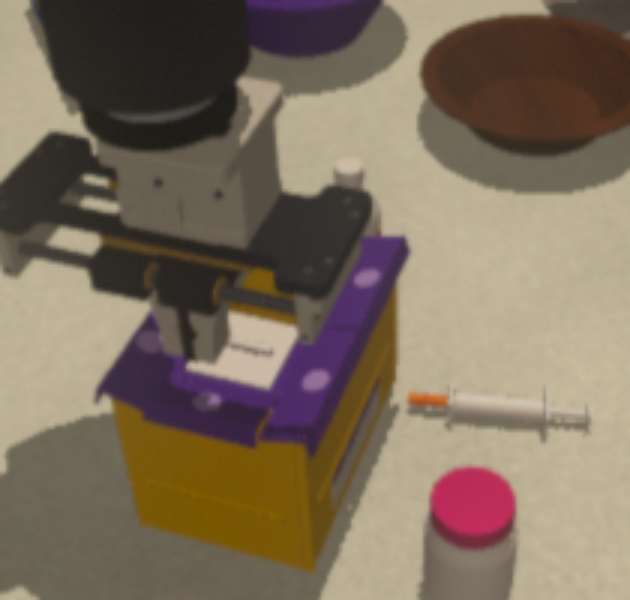

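View pics/wrist1.png

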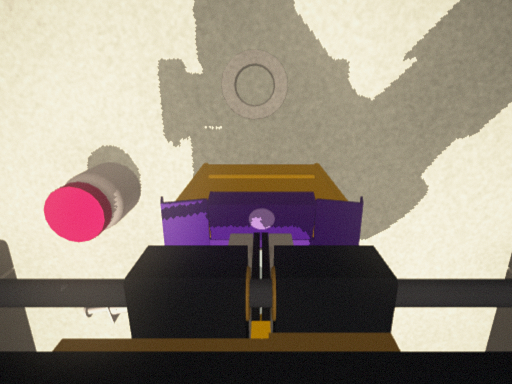

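The wrist view shows the right-end mark at (262,218), in line with the closed fingertips at (262,240). I'll measure the mark again from here.

```bash
python3 - <<'E'
from h import *
im=np.load('pics/wrist1.npy',allow_pickle=True).item()
print(pt(im,262,217),pt(im,262,228),pt(im,262,205))
E
```

```text
[ 489.05595025 -107.3098409   139.6063919 ] [493.94174208 -99.0445977  136.69404252] [ 484.15658549 -115.59032733  141.77245441]
```

>>> {"fn": "step_arm", "kwargs": {
  "commands": [
    [0,0.1,3.9,0],
    [0,0.1,3.9,0],
    [0,0.1,3.9,0],
    [0,0.1,3.9,0]
  ]
}}

```text
time_s: 2.2
position: [489.7, -108.0, 148.7]
tool_rot: [[-0.511, -0.86, 0.0], [-0.86, 0.511, -0.001], [0.0, -0.001, -1.0]]
contact_force: [0.6, 0.5, 0.5]
grip_width: 0.3
```

>>> {"fn": "step_arm", "kwargs": {
  "commands": [
    [0,0,0.3,0],
    [0,0,0.5,0],
    [0,0,0.7,0],
    [0,0,0.8,0],
    [0,0,0.9,0],
    [0,0,1.0,0],
    [0,0,1.1,0],
    [0,0,1.2,0],
    [0,0,1.3,0],
    [0,0,1.3,0]
  ]
}}

```text
time_s: 3.03
position: [489.2, -107.2, 134.3]
tool_rot: [[-0.51, -0.86, -0.0], [-0.86, 0.51, 0.0], [0.0, 0.0, -1.0]]
contact_force: [-0.3, 0.4, 1.1]
grip_width: 0.5
```

>>> {"fn": "step_arm", "kwargs": {
  "commands": [
    [0,0,0.1,0],
    [0,0,0.2,0],
    [0,0,0.2,0]
  ]
}}

```text
time_s: 3.28
position: [489.4, -107.3, 134.0]
tool_rot: [[-0.51, -0.86, 0.0], [-0.86, 0.51, -0.0], [0.0, -0.001, -1.0]]
contact_force: [-5.6, 4.2, 16.4]
grip_width: 0.6
```

```bash
python3 - <<'E'
from h import *
print(observe()['contact_force'])
im=grab('wrist','wrist2')
cv2.imwrite('pics/wrist2c.png',im['color'][:,:,::-1])
E
```

```text
[-5.56912778  4.1659301  16.41272392]
```

View pics/wrist2c.png

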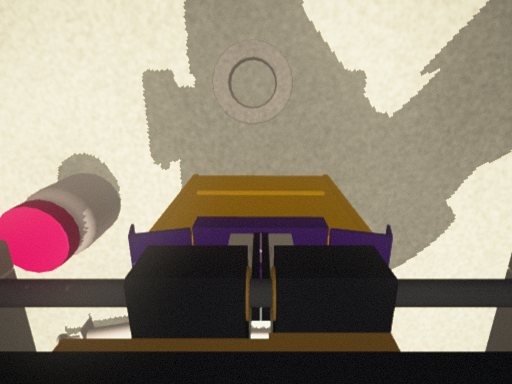

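It's firm at 134.0 mm with 16 N, so the right end is shut. Next is far right.

>>> {"fn": "step_arm", "kwargs": {
  "commands": [
    [0,0,-1.5,0],
    [0,0,-2.5,0],
    [-3.6,-5.7,-2.5,90],
    [-3.6,-5.7,-2.5,90],
    [-3.6,-5.7,-2.5,90],
    [-3.6,-5.7,-2.5,90],
    [-3.6,-5.7,-2.5,90],
    [-3.6,-5.7,-2.5,90],
    [-3.6,-5.7,-2.5,90],
    [-3.6,-5.7,-2.5,90],
    [-3.6,-5.7,-2.5,90],
    [-3.6,-5.7,-2.5,90],
    [-3.6,-5.7,-2.5,90],
    [-3.6,-5.7,-2.5,90],
    [-3.6,-5.7,-2.5,90],
    [-3.6,-5.7,-2.5,90],
    [-3.6,-5.7,-1.2,90],
    [-3.6,-5.7,-1.2,90]
  ]
}}

```text
time_s: 4.83
position: [555.7, -105.4, 142.9]
tool_rot: [[-0.861, 0.508, -0.002], [0.508, 0.861, 0.0], [0.002, -0.001, -1.0]]
contact_force: [-0.9, -0.9, -0.8]
grip_width: 0.6
```

```bash
python3 - <<'E'
from h import *
im=grab('top','top2')
cv2.imwrite('pics/top2c.png',cv2.resize(im['color'][150:300,220:380][:,:,::-1],None,fx=4,fy=4,interpolation=cv2.INTER_CUBIC))
im=grab('side','side2');cv2.imwrite('pics/side2c.png',cv2.resize(im['color'][100:300,130:340][:,:,::-1],None,fx=3,fy=3))
E
```

```text
(no output)
```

View pics/side2c.png

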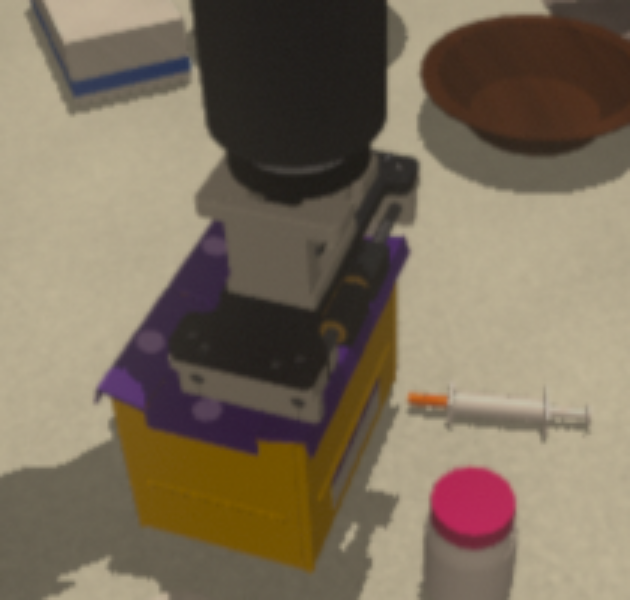

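The right end lies flush and the bin hasn't moved. Now pressing far right.

>>> {"fn": "step_arm", "kwargs": {
  "commands": [
    [0,0,0.2,0],
    [0,0,0.4,0],
    [0,0,0.5,0],
    [0,0,0.6,0],
    [0,0,0.7,0],
    [0,0,0.8,0],
    [0,0,0.9,0],
    [0,0,1.0,0],
    [0,0,1.1,0],
    [0,0,1.2,0],
    [0,0,1.2,0]
  ]
}}

```text
time_s: 5.85
position: [557.2, -105.9, 134.1]
tool_rot: [[-0.861, 0.509, 0.001], [0.509, 0.861, -0.001], [-0.002, -0.0, -1.0]]
contact_force: [-3.9, -0.3, 13.0]
grip_width: 0.5
```

>>> {"fn": "step_arm", "kwargs": {
  "commands": [
    [0,0,-1.5,0],
    [0,0,-2.5,0],
    [0,5,-2.5,0],
    [0,10,-2.5,0],
    [0,10,-2.5,0],
    [0,10,-1.2,0],
    [0,10,-1.0,0],
    [0,10,-0.8,0],
    [0,10,-0.7,0],
    [0,10,-0.6,0],
    [0,10,-0.5,0],
    [0,10,-0.4,0],
    [0,10,-0.3,0],
    [0,10,-0.2,0],
    [0,10,-0.1,0],
    [0,10,0,0],
    [0,10,0,0]
  ]
}}

```text
time_s: 7.27
position: [607.8, -20.5, 134.1]
tool_rot: [[-0.86, 0.51, 0.001], [0.51, 0.86, -0.001], [-0.001, -0.001, -1.0]]
contact_force: [-4.3, -0.5, 12.3]
grip_width: 0.4
```

>>> {"fn": "step_arm", "kwargs": {
  "commands": [
    [0,0,-1.5,0],
    [0,0,-2.5,0],
    [4,0,-2.5,0],
    [8,0,-2.5,0],
    [11.5,0,-2.5,0],
    [11.5,0,-2.5,0],
    [11.5,0,-1.2,0],
    [11.5,0,-1.0,0],
    [11.5,0,-0.8,0],
    [11.5,0,-0.7,0],
    [11.5,0,-0.6,0],
    [11.5,0,-0.5,0],
    [11.5,0,-0.4,0],
    [11.5,0,-0.3,0],
    [11.5,0,-0.2,0],
    [11.5,0,-0.1,0],
    [11.5,0,0,0],
    [11.5,0,0,0]
  ]
}}

```text
time_s: 8.77
position: [509.0, 39.0, 134.1]
tool_rot: [[-0.86, 0.51, 0.001], [0.51, 0.86, -0.0], [-0.001, -0.0, -1.0]]
contact_force: [-6.6, -0.1, 15.1]
grip_width: 0.7
```

Near left is firm at 134.1 mm. Near right is next, 100 mm along tool -y.

>>> {"fn": "step_arm", "kwargs": {
  "commands": [
    [0,0,-1.5,0],
    [0,0,-2.5,0],
    [0,-4,-2.5,0],
    [0,-8,-2.5,0],
    [0,-10,-2.5,0],
    [0,-10,-2.5,0],
    [0,-10,-1.2,0],
    [0,-10,-1.0,0],
    [0,-10,-0.8,0],
    [0,-10,-0.7,0],
    [0,-10,-0.6,0],
    [0,-10,-0.5,0],
    [0,-10,-0.4,0],
    [0,-10,-0.3,0],
    [0,-10,-0.2,0],
    [0,-10,-0.1,0],
    [0,-10,0,0],
    [0,-10,0,0]
  ]
}}

```text
time_s: 10.27
position: [458.0, -46.7, 134.0]
tool_rot: [[-0.86, 0.51, 0.001], [0.51, 0.86, -0.0], [-0.001, 0.0, -1.0]]
contact_force: [-6.7, 3.0, 16.6]
grip_width: 0.3
```

>>> {"fn": "step_arm", "kwargs": {
  "commands": [
    [0,0,-1.5,0],
    [0,0,-3,0],
    [-5.8,13.7,-3,-90],
    [-5.8,13.7,-3,-90],
    [-5.8,13.7,-3,-90],
    [-5.8,13.7,-3,-90],
    [-5.8,13.7,-3,-90],
    [-5.8,13.7,-3,-90],
    [-5.8,13.7,-3,-90],
    [-5.8,13.7,-3,-90],
    [-5.8,13.7,-3,-90],
    [-5.8,13.7,-3,-90],
    [-5.8,13.7,-3,-90],
    [-5.8,13.7,-3,-90],
    [-5.8,13.7,-3,-90],
    [-5.8,13.7,-3,-90],
    [-5.8,13.7,-1.2,-90],
    [-5.8,13.7,-1.2,-90]
  ]
}}

```text
time_s: 11.77
position: [576.1, 41.2, 142.0]
tool_rot: [[-0.513, -0.858, -0.003], [-0.858, 0.513, -0.0], [0.002, 0.003, -1.0]]
contact_force: [-1.6, 0.7, -0.8]
grip_width: 0.7
```

```bash
python3 - <<'E'
from h import *
im=grab('wrist','wrist3')
im=grab('side','side3');cv2.imwrite('pics/side3c.png',cv2.resize(im['color'][100:300,130:340][:,:,::-1],None,fx=3,fy=3))
E
```

```text
(no output)
```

View pics/side3c.png

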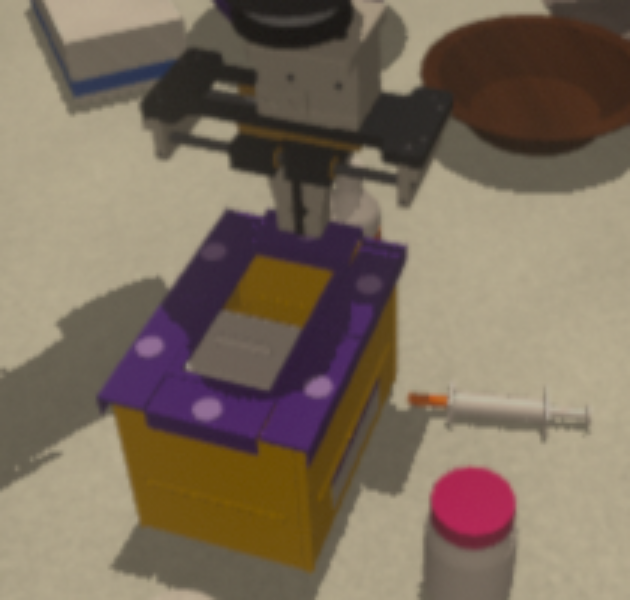

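>>> {"fn": "step_arm", "kwargs": {
  "commands": [
    [0,0,0.2,0],
    [0,0,0.4,0],
    [0,0,0.5,0],
    [0,0,0.6,0],
    [0,0,0.7,0],
    [0,0,0.8,0],
    [0,0,0.9,0],
    [0,0,1.0,0],
    [0,0,1.1,0],
    [0,0,1.2,0],
    [0,0,1.2,0]
  ]
}}

```text
time_s: 12.78
position: [577.4, 41.2, 134.1]
tool_rot: [[-0.51, -0.86, 0.0], [-0.86, 0.51, -0.0], [0.0, -0.0, -1.0]]
contact_force: [-5.5, 1.8, 14.3]
grip_width: 0.6
```

>>> {"fn": "step_arm", "kwargs": {
  "commands": [
    [0,0,-2,0],
    [0,0,-4,0],
    [0,0,-8,0],
    [60,-4,-10,0],
    [60,-4,-10,0],
    [60,-4,-10,0],
    [60,-4,-10,0],
    [60,-4,-10,0],
    [60,-4,-10,0],
    [60,-4,-10,0],
    [60,-4,-10,0],
    [60,-4,-10,0],
    [60,-4,-10,0],
    [60,-4,-10,0],
    [60,-4,-10,0],
    [60,-4,-10,0],
    [60,-4,-10,0],
    [60,-4,-10,0],
    [60,-4,-10,0],
    [60,-4,-10,0]
  ]
}}

```text
time_s: 14.45
position: [304.6, -495.7, 231.6]
tool_rot: [[-0.513, -0.859, -0.001], [-0.859, 0.513, 0.001], [-0.0, 0.002, -1.0]]
contact_force: [0.1, 0.8, -0.4]
grip_width: 0.4
```

```bash
python3 - <<'E'
from h import *
im=grab('side','side4');cv2.imwrite('pics/side4c.png',cv2.resize(im['color'][140:300,150:320][:,:,::-1],None,fx=3.7,fy=3.7,interpolation=cv2.INTER_CUBIC))
a=np.load('pics/top0.npy',allow_pickle=True).item();b=grab('top','top4')
cv2.imwrite('pics/top4c.png',cv2.resize(b['color'][120:300,200:390][:,:,::-1],None,fx=3.3,fy=3.3,interpolation=cv2.INTER_CUBIC))
# lid frame: height of rim outer part before/after
psi=np.deg2rad(-30.7);c=np.array([533.5,-32.5]);X=np.array([np.cos(psi),np.sin(psi)]);Y=np.array([-X[1],X[0]])
for im in(a,b):
    z=im['z_map'];v,u=np.mgrid[:384,:512];K=im['mtx']
    P=np.stack([(u-K[0,2])/K[0,0]*z,-(v-K[1,2])/K[1,1]*z,-z],-1)@np.array(im['orientation']).T+im['position']
    x=(P[...,:2]-c)@X;y=(P[...,:2]-c)@Y;h=P[...,2]
    R={}
    for n,m in dict(FL=(x>58)&(x<67)&(y>15)&(y<85),FR=(x>58)&(x<67)&(y<-15)&(y>-85),NL=(x<-58)&(x>-67)&(y>15)&(y<85),NR=(x<-58)&(x>-67)&(y<-15)&(y>-85),LE=(y>88)&(y<97)&(abs(x)<30),RE=(y<-88)&(y>-97)&(abs(x)<30),mid=(y<-60)&(y>-66)&(abs(x)<35),mid2=(abs(y)<60)&(abs(x)>31)&(abs(x)<36)).items():
        q=h[m&(h>100)];R[n]=(round(float(np.median(q)),1),round(float(np.percentile(q,90)),1))
    print(R)
    hsv=cv2.cvtColor(im['color'],cv2.COLOR_RGB2HSV).astype(int)
    m=(hsv[...,0]>125)&(hsv[...,0]<160)&(hsv[...,1]>40)&(hsv[...,1]<130)&(hsv[...,2]>110)
    n,l,st,ce=cv2.connectedComponentsWithStats(m.astype(np.uint8))
    print([(ce[i].round(1).tolist(),pt(im,*ce[i]).round(0).tolist()) for i in range(1,n) if st[i,4]>15 and 235<ce[i][0]<365 and 165<ce[i][1]<290])
E
```

```text
{'FL': (141.9, 144.1), 'FR': (141.7, 144.0), 'NL': (142.7, 144.9), 'NR': (142.6, 144.9), 'LE': (141.9, 144.2), 'RE': (142.7, 145.3), 'mid': (134.5, 137.0), 'mid2': (134.9, 137.6)}
[([291.0, 192.0], [608.0, -19.0, 141.0]), ([264.0, 206.0], [578.0, 42.0, 140.0]), ([330.6, 214.2], [557.0, -105.0, 140.0]), ([266.0, 236.2], [511.0, 39.0, 143.0]), ([333.2, 244.6], [490.0, -107.0, 141.0]), ([305.9, 259.1], [460.0, -46.0, 142.0])]
{'FL': (135.0, 137.0), 'FR': (135.1, 137.3), 'NL': (135.0, 137.8), 'NR': (135.1, 137.7), 'LE': (135.4, 137.1), 'RE': (135.1, 137.4), 'mid': (134.7, 137.1), 'mid2': (135.1, 137.3)}
[([290.9, 192.0], [609.0, -19.0, 136.0]), ([263.4, 205.8], [580.0, 43.0, 135.0]), ([330.5, 213.8], [558.0, -105.0, 135.0]), ([265.5, 237.1], [510.0, 40.0, 136.0]), ([333.2, 245.3], [489.0, -108.0, 134.0]), ([305.5, 259.8], [459.0, -46.0, 136.0])]
```

View pics/side4c.png

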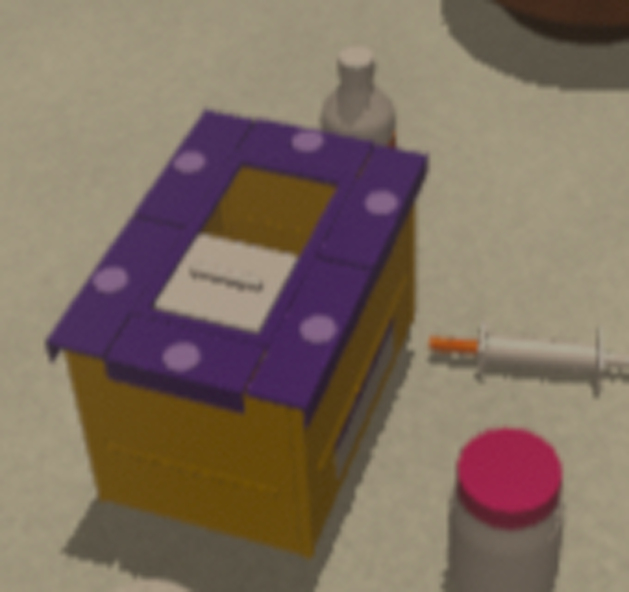

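View pics/top4c.png

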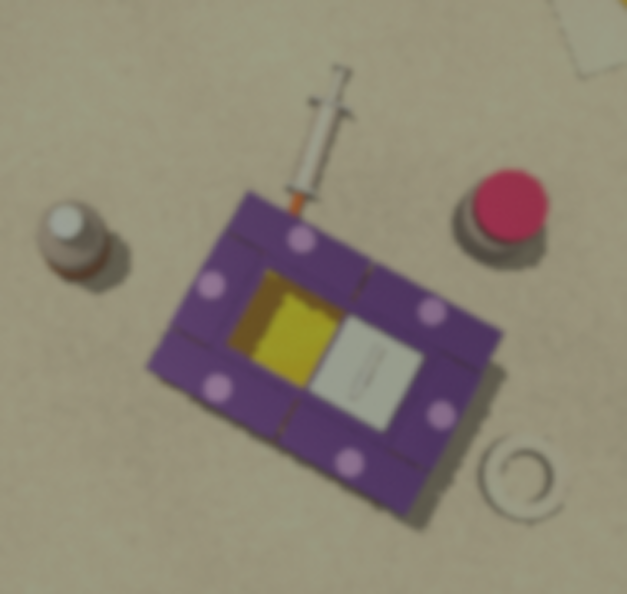

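All six sections are flush (rim outer edges 135 mm, middle panel 135 mm), the shutter is open, and the bin and the things around it haven't moved.

```bash
python3 -c "
from rig import hand_in
print(hand_in())"
```

```text
the job is handed in; nothing more can be done
None
```

I pressed all six rim sections shut with the closed fingertips, moved the hand away, and handed the job in at about 14.6 s.

- **Presses:** the right end, far right, far left, near left, near right and left end were each pushed straight down at their marks. Each stood firm at about 134 mm under 12–17 N.
- **Rim height:** in the last top picture the outer edges of all six sections read 135.0–135.4 mm. The middle panel reads 134.7–135.1 mm, so all six are flush; before pressing, the edges read 142–143 mm.
- **Bin and shutter:** the press marks are within about 2 mm of where they started, which is the limit of the camera calibration. The shutter still lies beside the open drop opening.
- **Things around the bin:** I judged the bottle, jar, tape roll and syringe only by eye in the last pictures, where they look unmoved.
- **Hand:** it is about 520 mm from the bin and touching nothing.

No check failed or disagreed.

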